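# Reset the slice-thickness stop of a slicing guide and lock it

### The arm

A 6-joint arm with a two-finger parallel gripper is mounted at the origin on the work surface; the furniture and walls round the work are solid. World frame = base frame: x ahead of the robot, y to its left, z up, the work surface at z = 0. Lengths are in m, angles in degrees, forces in N, time in s.
With the tool pointing down it reaches from about 0.3 to 0.85 m from the base axis. Payload 5.4 kg.
Tool frame: the origin (TCP) lies between the finger pads; the fingertips stand 8 mm ahead of it and the grasp point (between the pads) lies 11 mm behind it (nose_length is the distance from the TCP to the fingertips, in m); y points along the fingers, x is the direction in which the jaws open and shut, and the axes are right-handed (so a half turn about y gives the same grasp; the last joint's range is limited). The gripper opens to 85 mm and grips with 20 to 120 N. Pads are 22 mm wide; open, the fingers measure 114 mm over their backs; the gripper's body (76 mm by 85 mm) begins 54 mm behind the grasp point. The pads swing forward as they close: fully open they stand 13 mm farther back than shut.
Start: joints at [-85.72, 9.076, 91.501, -0, 79.423, -12.038], TCP at [0.162, -0.552, 0.239] pointing down, gripper open.
Joint ranges: [-166.64, 166.64], [-54.1, 131.32], [10.49, 154.53], [-73.88, 253.88], [9.74, 151.15], [-171.62, 171.62]. Speed limits (degrees/s): [147.25, 147.25, 180, 180, 180, 180].

### API

Orientations are given as a 3x3 rotation matrix whose columns are the frame's x, y, z axes.
In Python, from station import * gives the robot as it stands. The module is installed in compiled form; this text tells all that it offers.
- The arm moves only by the shell command python3 -m pendant 'ROWS' [FORCE]. ROWS is JSON, a list of rows, each a list of 7 numbers: the closure, from 0 (fully open) to 1 (shut), then the shift along the tool's x, y, z in mm, then the turn, a rotation vector about the tool's x, y, z in rad. A call has 1 to 8 rows; each row shifts and turns the commanded pose from where the row before left it, along the tool's axes as they then stand; what a row does not reach is not made up. A row lasts 1/8 s, in which the tool goes at most 62.5 mm and 10.7 degrees, less where a joint would pass 70% of its speed; a pose out of reach is approached as far as the arm can. A call is refused whole if a number of a shift passes 62.5 or a number of a turn 0.188, either way. A call with a gripper value outside its range is refused whole. The fingers move at their own pace and stop on an object; FORCE is the grip in N (left out, the last holds). Time passes only in rows, so rows that do not move let the fingers close. It gives the time, the measured TCP pose, the force and the opening at its end, in the units of the state.
- sense(): the state, without advancing time (a new reading comes with each control period).
- grab_frame(name): name is "scene" or "top" or "wrist"; returns (picture, depth): 384x512x3 uint8, red, green, blue; 384x512 float32, m along the optical axis (not along the pixel's ray), 0 where there is no reading.
- calibration(name): a dict with "mtx" (3x3 intrinsics, pixels), "world_from_camera" (4x4, takes a point from camera to world coordinates); the wrist camera has in their place "mount" (4x4, takes a point from camera to tool coordinates, whose origin is the TCP and whose axes are the tool frame's). Camera axes: x right, y up, looking along -z (the intrinsics and any distortion apply to the point x, -y, -z); pixel columns grow to the right and rows downward; lengths in m; the calibration is good to about 2 mm. A picture is of the moment at which its call begins: read the wrist's pose just before it. calibration takes no time and is no camera call.
- sign_off(): hands the job in, once; it reports no verdict.
Trained networks look in the newest picture that a camera, given by its name, has taken for a name from the list of things; names that differ only in an ending like _2 or _b are one class to them, and where a whole thing is asked for, a point or a joint stands for the part that bears it (a point fixed in the world has none). Each returns a list of dicts, best first, with "conf" (0 to 1); they miss things now and then, are a little off and sometimes report something else, mostly with a low value. They report only what shows in the picture. A call takes as long as a camera call.
- masks_of(thing, camera): "mask" (384x512 bool, what is visible of it) and "rect" ([left, top, width, height] in pixels, round what is visible of it).
The state is a dict: "time": time; "qpos": joint angles; "qd": joint speeds; "tau": joint torques, N m; "position": TCP position; "orientation": TCP orientation; "ft_force": force on the tool from outside, world axes, zero at the start; "wrist_torque": the same for the moment, N m; "finger_gap": opening from 0.0 (shut) to 1.0 (fully open).
Only numpy, scipy, OpenCV 4.12 (cv2) and the standard library are available. Lean on these libraries where they do the work, as an engineer would, in place of code of your own. Each camera call takes 0.05 s, during which the arm holds its last target. There are 200 camera calls.

### The job

Reset the slice thickness on the slicing guide: swing the red post of the brass lock ring counterclockwise (seen from above) to loosen the ring fully, turn the black knob until its white line points at the green dot, then swing the red post back clockwise as far as it goes so that the ring is fully tight again. The knob must still point at the green dot when you let go; never force the knob while the ring is tight.

Things in the scene. Friction and masses are not known exactly. Their poses are not given: they have to be found in the camera images.
- lock_ring (a joint): Brass lock ring (68 mm across) under the black knob, same vertical axis. 0 rad = fully tight (its stop, the start); grows counterclockwise seen from above as it loosens, stop at 0.9; loose from 0.7 on. Tight, it clamps the knob (do not force it then); from about 0.4 rad on the knob turns freely. It stays where it is left and needs 2 to 4 N sideways at the post.
- adjuster (a joint): Black knob above the ring. Grows counterclockwise seen from above; its white line points at the yellow dot at -0.5 rad, the blue dot at 0.25 and the GREEN dot at 1.0 (wanted). Starts between -0.3 and 0.3; stops at -0.8 and 1.6. Takes about 0.05 N m when the ring is loose, 0.6 N m when tight; stays where it is left. It moves the aluminium fence 10 mm per rad.
- ring_post (a point): Point on the axis of the red upright post on the lock ring's lever, 89 mm above the worktop. Post 14 mm in diameter, 80 mm from the knob axis, on the robot's side of it; its top is 17 mm above this point, and it is free for 40 mm below the top, down to the lever. It circles the knob axis with the ring.
- knob_grip (a point): Point on the vertical axis of the black knob, half-way up its bar grip, 95 mm above the worktop. Bar 14 mm thick, 44 mm long, its top 16 mm above this point, standing 38 mm tall on a 50 mm disc. The axes turn with the knob: x along the bar towards the white line's end, y across the bar (grip it so), z up. The grey housing's top is 52 mm high; the guide is fixed.

How it is judged (in metres and radians):
On the way, in this order (a step that is already met when the one before it is completed fails the run):
1. the lock ring is loosened (at least 0.6 rad) (value of joint lock_ring above 0.6 rad), for 0.1 s.
2. with the ring loose, the knob's white line is brought to the green dot (within 0.2 rad) (value of joint lock_ring above 0.45 rad and value of joint adjuster between 0.8 and 1.2 rad), for 0.2 s.
At the end, for the whole second after the job is handed in: The lock ring is back home, within 0.15 rad of fully tight, and the knob's white line points at the green dot (joint 0.8 to 1.2 rad) (value of joint lock_ring below 0.15 rad and value of joint adjuster between 0.8 and 1.2 rad); the robot touches nothing.
It fails at once if the knob is forced round (faster than 0.3 rad/s) while the lock ring is tight (below 0.2 rad) (value of joint lock_ring below 0.2 rad and (velocity of joint adjuster above 0.3 rad/s or velocity of joint adjuster below -0.3 rad/s)).
It also fails if it takes over 64 s, if anything falls off the work surface, if the arm or the gripper's body presses on something with over 40 N, if the wrist force passes 120 N, or if a joint passes its speed limit or range.

## Working session

There is one attempt and no reset: what is moved stays moved. The work goes in short steps, Python scripts to look and compute and a shell command to move; the robot and the scene stay as the last step left them, time stands still between calls to the robot, and variables do not carry over. Pictures are saved under pics/ and viewed, about 8 in all and at most 12, crops included, and the job is handed in when it is done.

```bash
mkdir -p pics
cat > h.py <<'E'
from station import *
import numpy as np, cv2
def cloud(name):
    s=sense(); img,d=grab_frame(name); c=calibration(name); K=np.array(c["mtx"])
    if "mount" in c:
        T=np.eye(4);T[:3,:3]=np.array(s["orientation"]);T[:3,3]=s["position"]; T=T@np.array(c["mount"])
    else: T=np.array(c["world_from_camera"])
    v,u=np.mgrid[:384,:512]
    P=np.stack([(u-K[0,2])/K[0,0]*d,-(v-K[1,2])/K[1,1]*d,-d],-1)@T[:3,:3].T+T[:3,3]
    P[d==0]=np.nan
    return img,d,P
E
python3 - <<'E'
from h import *
s=sense(); print(s["time"],s["position"],np.round(s["orientation"],3).tolist(),s["finger_gap"])
ims=[]
for n in ["scene","top"]:
    img,d,P=cloud(n); c=calibration(n); print(n,[k for k in c],np.round(np.array(c["world_from_camera"])[:3,3],2))
    ims.append(img)
    for t in ["ring_post","knob_grip","lock_ring","adjuster"]:
        for m in masks_of(t,n)[:2]:
            k=m["mask"]; print(t,round(m["conf"],2),np.round(m["rect"]).tolist(),k.sum(),np.round(np.nanmedian(P[k],0),3),np.round(np.nanmin(P[k],0),3),np.round(np.nanmax(P[k],0),3))
cv2.imwrite("pics/a.png",cv2.resize(np.vstack(ims)[...,::-1],None,fx=.78,fy=.78))
E
```

```text
0.0 [ 0.16150478 -0.55125067  0.23831565] [[0.281, -0.0, 0.96], [-0.96, 0.002, 0.281], [-0.002, -1.0, 0.0]] 1.001221218689544
scene ['mtx', 'world_from_camera'] [0.27 0.56 0.66]
ring_post 0.74 [235.0, 196.0, 42.0, 28.0] 487 [ 0.542 -0.034  0.064] [ 0.497 -0.086  0.05 ] [ 0.61  -0.01   0.109]
knob_grip 0.66 [242.0, 179.0, 23.0, 27.0] 527 [ 0.569 -0.055  0.087] [ 0.546 -0.196 -0.   ] [ 0.629 -0.036  0.113]
lock_ring 0.76 [234.0, 198.0, 41.0, 27.0] 544 [ 0.54  -0.034  0.064] [ 0.496 -0.083  0.05 ] [ 0.602 -0.01   0.109]
top ['mtx', 'world_from_camera'] [ 0.38 -0.03  0.93]
ring_post 0.7 [251.0, 179.0, 47.0, 57.0] 780 [ 0.549 -0.046  0.065] [ 0.497 -0.099  0.047] [ 0.603 -0.013  0.109]
knob_grip 0.93 [265.0, 182.0, 26.0, 28.0] 590 [ 0.568 -0.062  0.075] [ 0.547 -0.087  0.068] [ 0.593 -0.04   0.116]
lock_ring 0.91 [252.0, 183.0, 44.0, 53.0] 620 [ 0.545 -0.043  0.065] [ 0.497 -0.096  0.047] [ 0.601 -0.015  0.109]
adjuster 0.75 [264.0, 180.0, 25.0, 28.0] 637 [ 0.569 -0.062  0.075] [ 0.546 -0.087  0.063] [ 0.593 -0.039  0.116]
```

View pics/a.png

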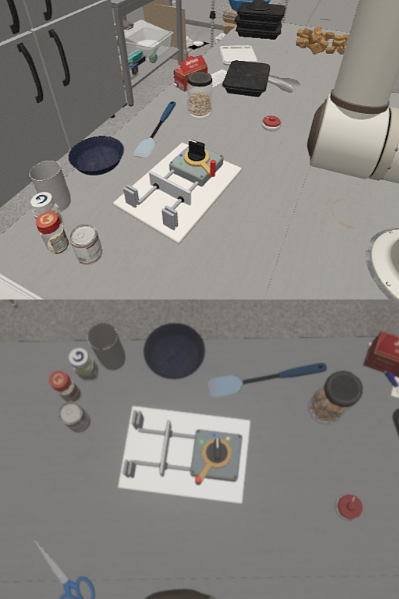

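Run:
```python
from h import *
img,d,P=cloud("top")
h=cv2.cvtColor(img,cv2.COLOR_RGB2HSV)
x0,x1,y0,y1=150,320,130,260
sub=np.zeros((384,512),bool); sub[y0:y1,x0:x1]=1
def rep(n,k):
    k=k&sub&(P[...,2]>.03); p=P[k]; v,u=np.where(k)
    print(n,k.sum(),u.mean(),v.mean(),np.round(np.nanmedian(p,0),4),np.round(np.nanmean(p,0),4))
S=h[...,1]>120;H=h[...,0]
rep("red",S&((H<6)|(H>172))); rep("redtop",S&((H<6)|(H>172))&(P[...,2]>.1))
rep("green",S&(H>45)&(H<85)); rep("blue",S&(H>95)&(H<130)); rep("yel",S&(H>24)&(H<34))
rep("bartop",(P[...,2]>.105)&(P[...,2]<.12)&~(S&((H<6)|(H>172))))
k=(P[...,2]>.105)&sub&(P[...,0]>.53);p=P[k][:,:2];m=p.mean(0);w,V=np.linalg.eigh(np.cov((p-m).T));print(m,w,V)
rep("disc",(P[...,2]>.07)&(P[...,0]>.535))
cv2.imwrite("pics/b.png",cv2.resize(img[165:250,220:320,::-1],None,fx=6,fy=6,interpolation=cv2.INTER_CUBIC))
```

```text
red 40 253.675 230.025 [ 0.5031 -0.02    0.1065] [ 0.5032 -0.0195  0.1065]
redtop 40 253.675 230.025 [ 0.5031 -0.02    0.1065] [ 0.5032 -0.0195  0.1065]
green 1 258.0 182.0 [ 0.6    -0.0282  0.0542] [ 0.6    -0.0282  0.0542]
blue 3 273.6666666666667 173.33333333333334 [ 0.6166 -0.0579  0.0538] [ 0.6162 -0.0573  0.0537]
yel 0 nan nan [nan nan nan] [nan nan nan]
bartop 213 276.99530516431923 192.7887323943662 [ 0.5685 -0.0623  0.1112] [ 0.5661 -0.0602  0.1109]
[ 0.57006087 -0.06291207] [1.55617875e-05 1.63096131e-04] [[-0.01015045 -0.99994848]
 [-0.99994848  0.01015045]]
disc 812 252.692118226601 189.6514778325123 [ 0.5703 -0.0567  0.0738] [ 0.5791 -0.0176  0.0832]<stdin>:8: RuntimeWarning: Mean of empty slice.
  ret = ret.dtype.type(ret / rcount)
  return np.nanmean(a, axis, out=out, keepdims=keepdims)
<stdin>:8: RuntimeWarning: Mean of empty slice
```

View pics/b.png

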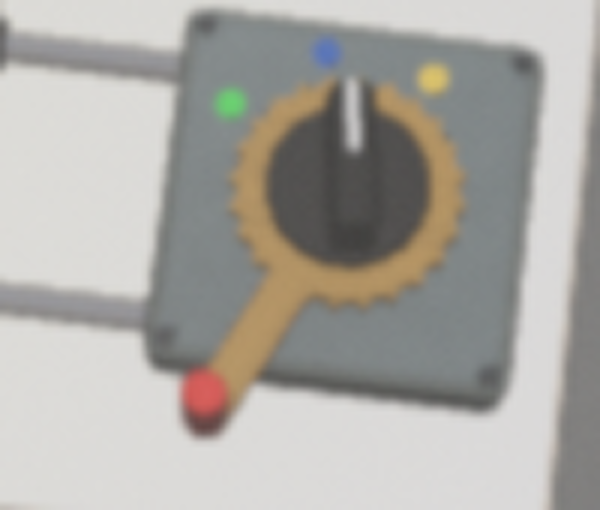

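```bash
A='[0,-26,0,30,0,0,0]'; python3 -m pendant '[[0,-26,0,30,0,0,0],[0,-26,0,30,0,0,0],[0,-26,0,30,0,0,0],[0,-26,0,30,0,0,0],[0,-26,0,30,0,0,0],[0,-26,0,30,0,0,0],[0,-26,0,30,0,0,0],[0,-26,0,30,0,0,0]]'
python3 -m pendant '[[0,-26,0,30,0,0,0],[0,-26,0,30,0,0,0],[0,-26,0,30,0,0,0],[0,-26,0,30,0,0,0],[0,-26,0,30,0,0,0],[0,-26,0,30,0,0,0],[0,-26,0,30,0,0,0],[0,-26,0,30,0,0,0]]'
python3 -m pendant '[[0.6,0,0,0,0,0.172,0],[0.6,0,0,0,0,0.172,0],[0.6,0,0,0,0,0.172,0],[0.6,0,0,0,0,0.172,0],[0.6,0,0,0,0,0.172,0],[0.6,0,0,0,0,0,0]]' 30
cat >> h.py <<'E'
def look(f):
    img,d,P=cloud("wrist"); h=cv2.cvtColor(img,cv2.COLOR_RGB2HSV)
    k=(h[...,1]>120)&((h[...,0]<6)|(h[...,0]>172))&(P[...,2]>.1)&(P[...,2]<.115)&(np.hypot(P[...,0]-.5695,P[...,1]+.0625)<.1)
    b=(P[...,2]>.107)&(P[...,2]<.118)&(np.hypot(P[...,0]-.5695,P[...,1]+.0625)<.03)
    for n,m in (("post",k),("bar",b)):
        p=P[m]
        if len(p)<10: print(n,"unseen"); continue
        r=cv2.minAreaRect(p[:,:2].astype(np.float32)*1000); print(n,len(p),p.mean(0).round(4),"rect mm",np.round(r[0],1),np.round(r[1],1),round(r[2],1))
    s=sense(); print(s["time"],np.round(s["position"],4),"xhead",np.degrees(np.arctan2(s["orientation"][1][0],s["orientation"][0][0])),"F",np.round(s["ft_force"],1),s["finger_gap"])
    cv2.imwrite(f,img[...,::-1])
E
python3 -c "
from h import *
look('pics/c.png')"
```

```text
time: 1.55
position: [0.334, -0.2837, 0.2395]
orientation: [[0.281, 0.0, 0.96], [-0.96, -0.0, 0.281], [0.001, -1.0, 0.0]]
ft_force: [0.5, -0.6, 0.8]
finger_gap: 0.999
time: 2.55
position: [0.506, -0.0165, 0.2395]
orientation: [[0.281, 0.0, 0.96], [-0.96, -0.0, 0.281], [0.0, -1.0, 0.0]]
ft_force: [0.4, -0.8, -0.2]
finger_gap: 1.004
time: 3.3
position: [0.5053, -0.0177, 0.2394]
orientation: [[-0.542, 0.0, 0.84], [-0.84, -0.0, -0.542], [-0.0, -1.0, 0.0]]
ft_force: [-0.4, -0.3, 0.3]
finger_gap: 0.403
post 163 [ 0.5048 -0.0187  0.1048] rect mm [504.2 -18.6] [12.2 12.7] 57.1
bar 879 [ 0.5716 -0.0617  0.1101] rect mm [571.4 -61.7] [44.3 14. ] 0.4
3.35 [ 0.5053 -0.0177  0.2394] xhead -122.77122729637931 F [0.3 0.2 0.5] 0.40047885655089605
```

View pics/c.png

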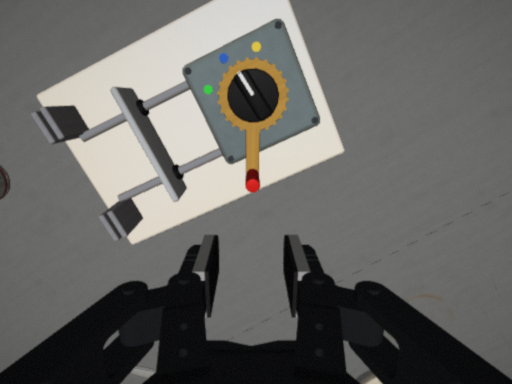

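```bash
python3 -m pendant '[[0.6,1,30,0,0,0,0],[0.6,0,30,0,0,0,0],[0.6,0,30,0,0,0,0],[0.6,0,30,0,0,0,0],[0.6,0,18,0,0,0,0],[0.6,0,15,0,0,0,0],[0.75,0,0,0,0,0,0],[0.75,0,0,0,0,0,0]]' 30
python3 -c "
from h import *
look('pics/d.png')"
```

```text
time: 4.35
position: [0.5054, -0.0187, 0.0871]
orientation: [[-0.543, 0.001, 0.839], [-0.839, -0.0, -0.543], [-0.0, -1.0, 0.001]]
ft_force: [-0.4, 0.3, 0.1]
finger_gap: 0.251
post 740 [ 0.5054 -0.019   0.1044] rect mm [504.3 -18.4] [13.1 13.7] 65.7
bar 4858 [ 0.5719 -0.0618  0.1101] rect mm [571.1 -61.8] [44.4 14. ] 0.3
4.4 [ 0.5056 -0.0188  0.0873] xhead -122.92440954274335 F [ 0.1 -0.3 -0.7] 0.252113551193366
```

View pics/d.png

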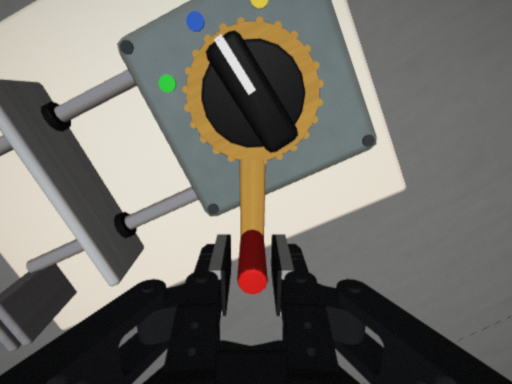

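```bash
python3 -m pendant '[[0.75,4.2,0,0.1,0,-0.053,0],[0.75,4.2,0,0.1,0,-0.053,0],[0.75,4.2,0,0.1,0,-0.053,0],[0.75,4.2,0,0.1,0,-0.053,0],[0.75,4.2,0,0.1,0,-0.053,0],[0.75,4.2,0,0.1,0,-0.053,0],[0.75,4.2,0,0.1,0,-0.053,0],[0.75,4.2,0,0.1,0,-0.053,0]]'
python3 -m pendant '[[0.75,4.2,0,0.1,0,-0.053,0],[0.75,4.2,0,0.1,0,-0.053,0],[0.75,4.2,0,0.1,0,-0.053,0],[0.75,4.2,0,0.1,0,-0.053,0],[0.75,4.2,0,0.1,0,-0.053,0],[0.75,4.2,0,0.1,0,-0.053,0],[0.75,4.2,0,0.1,0,-0.053,0],[0.75,4.2,0,0.1,0,-0.053,0]]'
python3 -c "
from h import *
look('pics/e.png')"
```

```text
time: 5.4
position: [0.4936, -0.0495, 0.0873]
orientation: [[-0.149, 0.002, 0.989], [-0.989, 0.001, -0.149], [-0.001, -1.0, 0.002]]
ft_force: [0.3, 3.5, 0.7]
finger_gap: 0.249
time: 6.4
position: [0.4953, -0.0828, 0.0873]
orientation: [[0.271, 0.001, 0.962], [-0.962, 0.001, 0.271], [-0.0, -1.0, 0.001]]
ft_force: [0.0, 3.8, 2.1]
finger_gap: 0.252
post 757 [ 0.4943 -0.0791  0.1045] rect mm [493.2 -79.4] [13.7 13.6] 49.5
bar 4862 [ 0.572  -0.0619  0.11  ] rect mm [571.  -61.9] [44.5 14. ] 0.3
6.45 [ 0.4954 -0.0833  0.0873] xhead -74.17519873028779 F [-0.8  1.5  1.7] 0.2545173136145406
```

```bash
python3 -m pendant '[[0.7,-3.7,0,0,0,0,0],[0.7,0,-30,0,0,0,0],[0.6,0,-40,0,0,0,0],[0.5,0,-40,0,0,0,0],[0.5,1.8,0,39,0,0,0],[0.5,1.8,0,39,0,0,0],[0.5,0,0,0,0,0.135,0],[0.5,0,0,0,0,0.135,0]]'
python3 -m pendant '[[0.5,0,0,0,0,0,0],[0.5,0,0,0,0,0,0]]'
python3 -c "
from h import *
look('pics/f.png')"
```

```text
time: 7.45
position: [0.5702, -0.0615, 0.1963]
orientation: [[-0.002, 0.0, 1.0], [-1.0, -0.0, -0.002], [0.0, -1.0, 0.0]]
ft_force: [-0.1, 0.9, -0.0]
finger_gap: 0.501
time: 7.7
position: [0.5698, -0.0618, 0.1965]
orientation: [[0.005, 0.0, 1.0], [-1.0, -0.0, 0.005], [0.0, -1.0, 0.0]]
ft_force: [0.5, 0.5, -0.5]
finger_gap: 0.501
post 200 [ 0.4947 -0.0798  0.1044] rect mm [493.5 -80. ] [12.3 14. ] 89.9
bar 924 [ 0.5722 -0.0617  0.11  ] rect mm [571.6 -61.7] [43.8 13.7] 0.2
7.75 [ 0.5698 -0.0619  0.1965] xhead -89.7542986022206 F [-0.2  0.5  0.1] 0.5008834603113554
```

View pics/f.png

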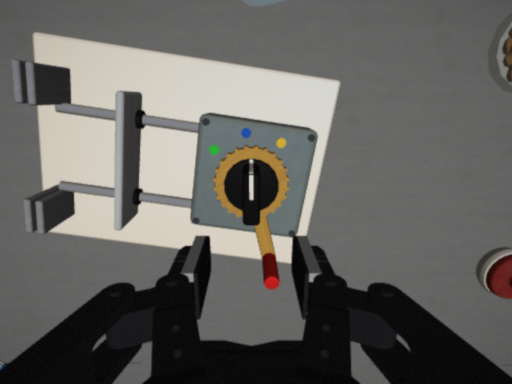

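```bash
python3 - <<'E'
from h import *
img,d,P=cloud("wrist"); h=cv2.cvtColor(img,cv2.COLOR_RGB2HSV);S=h[...,1]>110;H=h[...,0]
c=np.array([.5713,-.0618])
for n,a,b in(("green",45,85),("blue",100,130),("yel",22,32)):
    k=S&(H>a)&(H<b)&(abs(P[...,2]-.053)<.006)&(np.hypot(P[...,0]-c[0],P[...,1]-c[1])<.065)&(P[...,0]>.595)
    p=P[k]; q=np.median(p,0)[:2]-c; print(n,k.sum(),p.mean(0).round(4),np.degrees(np.arctan2(q[1],q[0])),np.hypot(*q))
E
python3 -m pendant '[[0.5,0,35,1.5,0,0,0],[0.5,0,35,0,0,0,0],[0.5,0,26,0,0,0,0],[0.5,0,10,0,0,0,0],[0.8,0,0,0,0,0,0],[1,0,0,0,0,0,0],[1,0,0,0,0,0,0],[1,0,0,0,0,0,0]]' 30
```

```text
green 79 [ 0.6013 -0.0272  0.0525] 48.51784729253772 0.045747347900970244
blue 80 [ 0.617  -0.057   0.0523] 6.015133582783974 0.04593506322709028
yel 39 [ 0.6082 -0.09    0.0523] -37.213928497003444 0.046571526427005655
time: 8.8
position: [0.5722, -0.062, 0.0916]
orientation: [[0.003, 0.002, 1.0], [-1.0, -0.0, 0.003], [0.0, -1.0, 0.002]]
ft_force: [-0.1, 1.9, 4.9]
finger_gap: 0.16
```

```bash
python3 -m pendant '[[1,0,0,0,0,-0.106,0],[1,0,0,0,0,-0.106,0],[1,0,0,0,0,-0.106,0],[1,0,0,0,0,-0.106,0],[1,0,0,0,0,-0.106,0],[1,0,0,0,0,-0.106,0],[1,0,0,0,0,-0.106,0],[1,0,0,0,0,-0.106,0]]'
python3 -m pendant '[[1,0,0,0,0,0,0],[1,0,0,0,0,0,0],[1,0,0,0,0,0,0]]'
python3 -m pendant '[[0.5,0,0,0,0,0,0],[0.5,0,0,0,0,0,0],[0.5,0,0,0,0,0,0],[0.5,0,-25,0,0,0,0],[0.5,0,-40,0,0,0,0],[0.5,0,-40,0,0,0,0],[0.5,0,0,0,0,0,0],[0.5,0,0,0,0,0,0]]'
python3 -c "
from h import *
look('pics/g.png')"
```

```text
time: 9.8
position: [0.5717, -0.0608, 0.0915]
orientation: [[0.754, 0.001, 0.657], [-0.657, 0.002, 0.754], [-0.001, -1.0, 0.002]]
ft_force: [-2.9, 6.4, 8.1]
finger_gap: 0.157
time: 10.18
position: [0.5717, -0.0608, 0.0916]
orientation: [[0.752, 0.001, 0.659], [-0.659, 0.002, 0.752], [-0.001, -1.0, 0.002]]
ft_force: [-4.0, 5.1, 6.7]
finger_gap: 0.161
time: 11.18
position: [0.571, -0.0619, 0.1946]
orientation: [[0.752, -0.001, 0.659], [-0.659, 0.0, 0.752], [-0.001, -1.0, -0.001]]
ft_force: [-0.3, -0.1, -0.5]
finger_gap: 0.502
post unseen
bar 936 [ 0.5718 -0.0609  0.11  ] rect mm [571.3 -61.4] [43.9 13.8] 49.3
11.225 [ 0.5705 -0.0617  0.1938] xhead -41.26017986947739 F [-0.1 -0.6 -0.3] 0.5010574642401819
```

View pics/g.png

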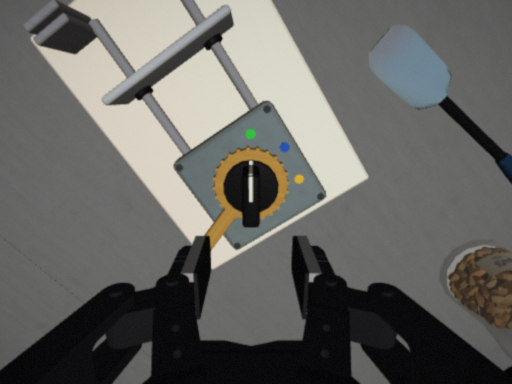

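```bash
python3 -m pendant '[[0.6,0,0,0,0,0.156,0],[0.6,0,0,0,0,0.156,0],[0.6,0,0,0,0,0.156,0],[0.6,0,0,0,0,0.156,0],[0.6,0,0,-40,0,0,0],[0.6,0,0,-39.5,0,0,0],[0.6,0,0,0,0,0,0],[0.6,0,0,0,0,0,0]]'
python3 -c "
from h import *
look('pics/i.png')"
```

```text
time: 12.22
position: [0.4939, -0.0797, 0.1946]
orientation: [[0.225, -0.001, 0.974], [-0.974, 0.0, 0.225], [-0.001, -1.0, -0.0]]
ft_force: [-0.2, 0.7, 1.0]
finger_gap: 0.397
post 234 [ 0.4941 -0.08    0.1048] rect mm [493.5 -80.1] [12.9 12.9] 34.3
bar 1280 [ 0.5711 -0.0615  0.1101] rect mm [570.9 -61.8] [44.2 13.9] 48.9
12.275 [ 0.4944 -0.0797  0.1949] xhead -77.00037318972731 F [ 1.7  0.5 -0.3] 0.39953301422933174
```

```bash
python3 -m pendant '[[0.6,0,30,0,0,0,0],[0.6,0,30,0,0,0,0],[0.6,0,30,0,0,0,0],[0.6,0,17,0,0,0,0],[0.75,0,0,0,0,0,0],[0.75,0,0,0,0,0,0]]'
python3 -m pendant '[[0.75,-4.2,0,0.1,0,0.053,0],[0.75,-4.2,0,0.1,0,0.053,0],[0.75,-4.2,0,0.1,0,0.053,0],[0.75,-4.2,0,0.1,0,0.053,0],[0.75,-4.2,0,0.1,0,0.053,0],[0.75,-4.2,0,0.1,0,0.053,0],[0.75,-4.2,0,0.1,0,0.053,0],[0.75,-4.2,0,0.1,0,0.053,0]]'
python3 -m pendant '[[0.75,-4.2,0,0.1,0,0.053,0],[0.75,-4.2,0,0.1,0,0.053,0],[0.75,-4.2,0,0.1,0,0.053,0],[0.75,-4.2,0,0.1,0,0.053,0],[0.75,-4.2,0,0.1,0,0.053,0],[0.75,-4.2,0,0.1,0,0.053,0],[0.75,-4.2,0,0.1,0,0.053,0]]'
python3 -c "
from h import *
look('pics/j.png')"
```

```text
time: 13.02
position: [0.495, -0.0801, 0.0894]
orientation: [[0.225, 0.002, 0.974], [-0.974, -0.001, 0.225], [0.001, -1.0, 0.002]]
ft_force: [0.5, -1.0, 0.4]
finger_gap: 0.253
time: 14.02
position: [0.4944, -0.0473, 0.0899]
orientation: [[-0.197, 0.003, 0.98], [-0.98, -0.002, -0.197], [0.002, -1.0, 0.003]]
ft_force: [-0.7, -2.2, -0.6]
finger_gap: 0.251
time: 14.9
position: [0.5051, -0.0201, 0.0899]
orientation: [[-0.539, 0.002, 0.842], [-0.842, -0.002, -0.539], [0.001, -1.0, 0.003]]
ft_force: [-1.5, -2.8, 0.7]
finger_gap: 0.247
post 730 [ 0.5029 -0.023   0.1046] rect mm [505.4 -19.4] [24.7 14.5] 43.7
bar 4568 [ 0.5711 -0.0617  0.1101] rect mm [571.  -61.6] [44.4 14. ] 48.8
14.95 [ 0.5053 -0.0197  0.0899] xhead -122.71770429335406 F [-0.9 -1.8  1.3] 0.24745056982389124
```

```bash
python3 -m pendant '[[0.75,-2,0,0,0,0.025,0],[0.75,-1.5,0,0,0,0.02,0],[0.75,0,0,0,0,0,0]]';python3 -m pendant '[[0.75,-1,0,0,0,0,0],[0.75,0,0,0,0,0,0]]'
python3 -m pendant '[[0.75,-0.7,0,0,0,0,0],[0.75,0,0,0,0,0,0]]'
python3 -c "
from h import *
look('pics/k.png')"
```

```text
time: 15.32
position: [0.5065, -0.0164, 0.0887]
orientation: [[-0.575, 0.001, 0.818], [-0.818, -0.0, -0.575], [-0.0, -1.0, 0.001]]
ft_force: [-0.0, -2.1, 0.2]
finger_gap: 0.25
time: 15.58
position: [0.5067, -0.0157, 0.0884]
orientation: [[-0.575, -0.0, 0.818], [-0.818, -0.0, -0.575], [0.0, -1.0, 0.0]]
ft_force: [-0.8, -3.9, 1.9]
finger_gap: 0.246
time: 15.82
position: [0.5067, -0.0156, 0.0884]
orientation: [[-0.575, -0.001, 0.818], [-0.818, -0.001, -0.575], [0.002, -1.0, -0.0]]
ft_force: [-3.0, -5.9, 4.4]
finger_gap: 0.248
post 756 [ 0.5053 -0.0192  0.1045] rect mm [504.4 -18.5] [13.3 13.4] 55.1
bar 4781 [ 0.5711 -0.0617  0.1101] rect mm [571.1 -61.6] [44.6 14. ] 48.8
15.875 [ 0.5067 -0.0156  0.0883] xhead -125.1125748703656 F [-3.1 -5.4  3.6] 0.24540901272406557
```

```bash
python3 -m pendant '[[0.75,4.5,0,0,0,0,0],[0.7,0,0,0,0,0,0],[0.6,0,-25,0,0,0,0],[0.6,0,-40,0,0,0,0],[0.6,0,-50,0,0,0,0],[0.6,0,0,0,0,0,0],[0.6,0,0,0,0,0,0]]'
python3 -c "
from h import *
look('pics/l.png')"
```

```text
time: 16.75
position: [0.5041, -0.0182, 0.2026]
orientation: [[-0.575, -0.001, 0.818], [-0.818, 0.001, -0.575], [-0.0, -1.0, -0.001]]
ft_force: [-1.3, -0.3, 0.1]
finger_gap: 0.402
post 217 [ 0.5048 -0.0188  0.1048] rect mm [504.4 -18.5] [13.  12.5] 39.9
bar 1195 [ 0.571  -0.0617  0.1101] rect mm [571.2 -61.4] [44.3 13.9] 48.9
16.8 [ 0.5036 -0.0182  0.2018] xhead -125.12738755768677 F [-0.2  0.  -0.4] 0.40140132030173525
```

View pics/l.png

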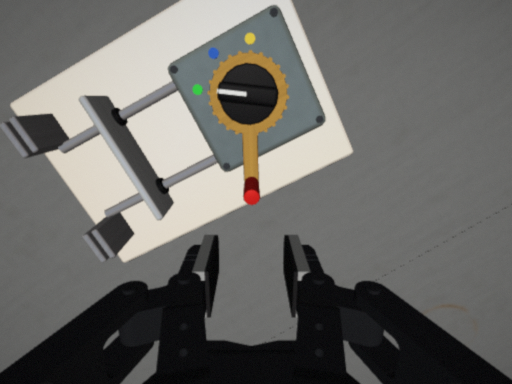

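The white line (at 232,92) points at the green dot (197,90). The red post (251,195) is back where it started, and the gripper is clear of everything.

```bash
python3 -c "
from station import *
print(sign_off())"
```

```text
the job is handed in; nothing more can be done
None
```

The slice thickness is reset: the knob's white line points at the green dot and the lock ring is fully tight again. I handed the job in at about 17 s of the 64 s allowed.

- **Loosening:** I swung the post counterclockwise with the jaws loosely around it. The ring measured about 0.80 rad, and the knob did not move with it.
- **Knob:** I gripped the bar and turned it about 0.85 rad counterclockwise. Its final heading was 48.9°, against 48.5–49° for the green dot, so the adjuster is at about 1.0 rad.
- **Tightening:** I swung the post back until the push force rose at the stop. The first sweep fell about 0.06 rad short, so I finished it with small nudges. The post then stood within 0.2 mm of where it started, and the knob had not shifted.
- **Final check:** The gripper was about 10 cm above the guide, with force readings near zero. No checks failed or disagreed.

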